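Pack the last bottle and close the stayed case

ROBOT

A 6-joint arm with a two-finger parallel gripper is mounted at the origin on the work surface. World frame = base frame: x ahead of the robot, y to its left, z up, the work surface at z = 0. Lengths are in m, angles in degrees, forces in N, time in s.
With the tool pointing down it reaches from about 0.3 to 0.75 m from the base axis. Payload 8.5 kg.
Tool frame: the origin (TCP) lies on the centre line of the jaws, within the pads' length; the fingertips stand 17 mm ahead of it and the grasp point (between the pads) lies 2 mm behind it; z points along the fingers, y is the direction in which the jaws open and shut (so a half turn about z gives the same grasp; the last joint's range is limited). The gripper opens to 85 mm and grips with 20 to 120 N. Pads are 22 mm wide; open, the fingers measure 114 mm over their backs; the gripper's body (76 mm by 85 mm) begins 54 mm behind the grasp point. The pads swing forward as they close: fully open they stand 13 mm farther back than shut.
Start: joints at [-84.7, 21.807, 74.336, -0, 83.858, -12.336], TCP at [0.167, -0.524, 0.248] pointing down, gripper open.
Joint ranges: [-178.18, 178.18], [-50.72, 133.34], [12.68, 142.11], [-81.47, 261.47], [9.98, 163.14], [-165.26, 165.26]. Speed limits (degrees/s): [136.94, 136.94, 180, 180, 180, 180].

INTERFACE

Orientations are given as a 3x3 rotation matrix whose columns are the frame's x, y, z axes.
In Python, from rig import env, imaging, close_job gives the robot as it stands.
- The arm moves only by the tool step_arm, never from a script. Its argument "steps" is one flat list of numbers, 7 for each row, row after row: the opening, from 0 (shut) to 1 (fully open), then the shift along the tool's x, y, z as a fraction of full scale, then the turn, a rotation vector about the tool's x, y, z as a fraction of full scale. A call has 1 to 10 rows; each row is the pose to reach, as a shift and turn from the pose commanded when the call began, along the tool's axes at that moment; what a row does not reach only later rows make up. Full scale, the value 1, is 0.3 m for a shift and 45 degrees for a turn. A row lasts 1/10 s, in which the tool goes at most 50 mm and 8.59 degrees, less where a joint would pass 70% of its speed; a pose out of reach is approached as far as the arm can. A call with a number of a shift or a turn outside -1 to 1 is refused whole. A call with a gripper value outside its range is refused whole. The fingers move at their own pace and stop on an object; "grip_force" is the grip in N (left out, the last holds). Time passes only in rows, so rows that repeat a pose let the fingers close. It gives the time, the measured TCP pose, the force and the opening at its end, in the units of the state.
- env.observe(): the state, without advancing time (a new reading comes with each control period).
- imaging.get_image(name): name is "side" or "top"; returns (picture, depth): 384x512x3 uint8, blue, green, red; 384x512 float32, m along the optical axis (not along the pixel's ray), 0 where there is no reading.
- imaging.get_calibration(name): a dict with "camera_matrix" (3x3 intrinsics, pixels), "world_from_camera" (4x4, takes a point from camera to world coordinates). Camera axes: x right, y down, z forward; pixel columns grow to the right and rows downward; lengths in m; the calibration is good to about 2 mm. A picture is of the moment at which its call begins. get_calibration takes no time and is no camera call.
- close_job(): hands the job in, once; it reports no verdict.
Trained networks look in the newest picture that a camera, given by its name, has taken for a name from the list of things; names that differ only in an ending like _2 or _b are one class to them, and where a whole thing is asked for, a point or a joint stands for the part that bears it (a point fixed in the world has none). Each returns a list of dicts, best first, with "score" (0 to 1); they miss things now and then, are a little off and sometimes report something else, mostly with a low value. They report only what shows in the picture. A call takes as long as a camera call. They do not tell look-alikes from the thing itself.
- imaging.spot_in(camera, target): "pixel" ([column, row] in pixels, amid what is visible of it).
- imaging.regions_of(camera, target): "mask" (384x512 bool, what is visible of it) and "pixel" ([column, row] in pixels, amid what is visible of it).
- imaging.pinpoint(camera, target): "pixel" ([column, row] in pixels: a listed point, or the origin of a listed thing).
The state is a dict: "time_s": time; "q": joint angles; "qvel": joint speeds; "joint_efforts": joint torques, N m; "position": TCP position; "tool_rot": TCP orientation; "ft_force": force on the tool from outside, world axes, zero at the start; "wrist_torque": the same for the moment, N m; "grip_width": finger opening in m.
Only numpy, scipy, OpenCV 4.12 (cv2) and the standard library are available. Lean on these libraries where they do the work, as an engineer would, in place of code of your own. Each camera call takes 0.05 s, during which the arm holds its last target.

TASK

Set the orange-capped dropper bottle down upright in the green holder inside the open case. Then press the yellow tab to break the lid's folding stay and lower the lid gently, without slamming it, until it is fully shut. Leave the other two bottles in the case standing and do not disturb the jug and jar on the bench.

Things in the scene. Friction and masses are not known exactly. Their poses are not given: they have to be found in the camera images.
- case: Grey open bottle case, fixed, 200 (x) by 320 (y) by 120 mm high, walls and floor 8 mm. Origin: centre of underside; x points to the hinged rear, away from the robot. Front half: three cells 98 mm wide at x = -44.5, y = -102, 0, 102 mm, dividers to 51 mm above the underside; two hold bottles, one the green holder. Rear half: fixed spare bottles, tops at 68 mm.
- lid (a joint): Hinge of the blue lid, rad. 0 = open as at the start (80 degrees, 1.396 rad, above level, leaning a little over the case); grows as it comes down; 1.396 = fully shut on the rim. Stiff hinge (0.5 N m friction): the lid stays at any angle and does not close by itself. While the stay is locked it cannot be lowered.
- lid_hinge (a point): Middle of the lid's hinge line, on top of the case's rear wall: 100 mm towards +x of the case's origin and 120 mm above it; axes as the case's; the hinge line runs along y.
- lid_edge (a point): Middle of the lid's free edge on its outer face (the top once shut), 200 mm from the hinge line. Flat panel 207 by 320 mm, 10 mm thick, 12 mm lip at the free edge; the hinge line lies in its inner face's plane. Own x points from free edge to hinge, z out of the outer face. May be pushed down anywhere on the outer face.
- stay_tab (a point): Centre of the top of the yellow thumb tab on the folding stay's middle joint. Plate 34 (x) by 48 (y) by 5 mm at the case's +y side; at the start level, at x 3, y 200, z 152 mm in the case's frame, axes as the case's. Push it down with a few N: after 3.5 mm the stay passes its locking point and folds down; 20 mm breaks it clearly. The lid then follows only slightly.
- knee (a joint): Fold of the stay's middle joint, rad. 0 = locked straight (start), 0.07 = locking point, above 0.3 clearly broken, 1.80 with lid shut. The stay is two 98 mm steel bars from the case's +y side (x -85, z 100 mm in its frame) to the lid's side edge 60 mm from the hinge. Once broken it stays so and folds on as the lid is lowered.
- bottle: Dropper bottle to pack, standing on the bench to the robot's right of the case: hazy body 42 mm across and 58 mm high, orange cap 29 mm across from 64 to 96 mm above the underside (total height 96 mm), 40 to 85 g. Origin: centre of the underside, z up.
- holder: Green open square holder, 84 by 84 by 40 mm outside, walls and floor 4 mm, loose in one of the three cells, on the case's floor. Origin: centre of its underside, z up, sides parallel to the case's.
- bottle_white: Like the bottle to pack but with a white cap, standing in another cell. Origin: centre of the underside.
- bottle_black: Like it, with a black cap, standing in the remaining cell. Origin: centre of the underside.
- jug: Bystander: white rectangular jug, 70 by 110 by 118 mm high, on the bench to the robot's left. Origin: centre of the underside.
- jar: Bystander: open white round jar, 90 mm across, 90 mm high, on the bench far to the right. Origin: centre of the underside.
Not all that is in view belongs to the job. What is shaped like the bottle but pink is not meant.

How it is judged (in metres and radians):
On the way, in this order (a step that is already met when the one before it is completed fails the run):
1. the orange-capped bottle stands in the green holder, let go (horizontal distance between bottle and holder below 0.027 m and z of bottle in the frame of holder below 0.012 m and angle between bottle's own z axis and vertical below 0.2 rad and contact force between bottle and the fingers below 0.1 N), for 0.2 s.
2. the stay is broken (value of joint knee above 0.3 rad), for 0.1 s.
3. the lid is shut (value of joint lid above 1.37 rad), for 0.2 s.
At the end, for the whole second after the job is handed in: Lid shut (joint above 1.37). Orange-capped bottle at rest in the holder: within 27 mm of its centre, underside under 12 mm above the holder's, tilt below 0.2 rad. Other two bottles in the case: tilt below 0.3 rad, under 25 mm above its underside. Jug and jar moved under 40 mm (value of joint lid above 1.37 rad and horizontal distance between bottle and holder below 0.027 m and z of bottle in the frame of holder below 0.012 m and angle between bottle's own z axis and vertical below 0.2 rad and angle between each of bottle_white, bottle_black's own z axis and vertical below 0.3 rad and z of each of bottle_white, bottle_black in the frame of case below 0.025 m and distance of each of jug, jar from where it was at the start of the episode below 0.04 m and linear speed of bottle below 0.03 m/s); the robot touches nothing.
It fails at once if the lid slams (faster than 2.5 rad/s) (velocity of joint lid above 2.5 rad/s).
It fails at once if the bottle is dropped into the holder from more than 30 mm (contact force between bottle and the fingers below 0.05 N and horizontal distance between bottle and holder below 0.06 m and z of bottle in the frame of holder above 0.034 m).
It fails at once if the jug or jar is disturbed (moved over 40 mm) (distance of any of jug, jar from where it was at the start of the episode above 0.04 m).
It also fails if it takes over 50 s, if anything falls off the work surface, if the arm or the gripper's body presses on something with over 40 N, if the wrist force passes 120 N, or if a joint passes its speed limit or range.

## Working session

There is one attempt and no reset: what is moved stays moved. The work goes in short steps, Python scripts to look and compute and a tool call to move; the robot and the scene stay as the last step left them, time stands still between calls to the robot, and variables do not carry over. Pictures are saved under pics/ and viewed, and the job is handed in when it is done.

Besides the shell and the picture viewer there is one more tool, called as a command line: name --argument value ..., lists and objects as JSON in quotes. step_arm: Moves the arm, as the interface text tells. Shift numbers are shares of 0.3 m and turn numbers shares of 45 degrees, none past 1 either way. Its arguments: {"type":"object","properties":{"steps":{"type":"array","items":{"type":"number"}},"grip_force":{"type":"number"}},"required":["steps"]}

```bash
ls; mkdir -p pics; cat > h.py <<'E'
import numpy as np,cv2
from rig import env,imaging,close_job
def cal(n):
    c=imaging.get_calibration(n);return np.array(c["camera_matrix"]),np.array(c["world_from_camera"])
def w(n,u,v,d):
    K,T=cal(n);p=np.array([(u-K[0,2])/K[0,0]*d,(v-K[1,2])/K[1,1]*d,d,1]);return (T@p)[:3]
def wz(n,u,v,z):
    K,T=cal(n);r=T[:3,:3]@np.array([(u-K[0,2])/K[0,0],(v-K[1,2])/K[1,1],1]);o=T[:3,3];return o+r*(z-o[2])/r[2]
def cloud(n,D):
    K,T=cal(n);v,u=np.mgrid[:384,:512];P=np.stack([(u-K[0,2])/K[0,0]*D,(v-K[1,2])/K[1,1]*D,D],-1);return P@T[:3,:3].T+T[:3,3]
def proj(n,p):
    K,T=cal(n);q=np.linalg.inv(T)@np.append(p,1);q=K@q[:3];return q[:2]/q[2]
def st():
    s=env.observe();print(round(s["time_s"],2),np.round(s["position"],4),np.round(s["ft_force"],1),round(s["grip_width"],4));print(np.round(s["tool_rot"],3).tolist(),np.round(s["q"],1));return s
E
python3 - <<'E'
from h import *
s=st()
for n in("side","top"):
    im,d=imaging.get_image(n);cv2.imwrite(f"pics/{n}0.png",im);np.save(n+"0.npy",d)
    print(n,cal(n)[1].round(3).tolist())
    for t in("bottle","holder","bottle_white","bottle_black","case","lid_hinge","stay_tab","lid_edge","jug","jar"):
        for r in imaging.pinpoint(n,t)[:4]:print(n,t,round(r["score"],2),np.round(r["pixel"],1))
E
```

```text
pics
0.0 [ 0.1666 -0.5239  0.2477] [-0.1 -0.2  0.9] 0.0857
[[0.953, 0.303, -0.0], [0.303, -0.953, 0.002], [0.0, -0.001, -1.0]] [-84.7  21.8  74.4  -0.   83.9 -12.3]
side [[0.943, -0.249, 0.223, 0.157], [-0.333, -0.66, 0.674, -0.946], [-0.021, -0.709, -0.705, 1.233], [0.0, 0.0, 0.0, 1.0]]
side bottle 0.86 [290.5 314.4]
side bottle 0.68 [262.2 321.8]
side holder 0.71 [256.3 250.6]
side bottle_white 0.81 [242.2 228.7]
side bottle_black 0.51 [233.4 210.7]
side case 0.86 [254.5 229. ]
side lid_hinge 0.93 [278.2 197.3]
side stay_tab 0.78 [232.7 160.8]
side lid_edge 0.83 [275.3 155.8]
side jug 0.64 [288.9 314. ]
side jar 0.79 [332.  294.7]
side jar 0.32 [281.6 198.7]
top [[0.023, -0.978, 0.207, 0.21], [-1.0, -0.024, 0.002, 0.045], [0.003, -0.207, -0.978, 1.399], [0.0, 0.0, 0.0, 1.0]]
top bottle 0.76 [368.3 209.7]
top bottle 0.75 [141.6 248.9]
top holder 0.65 [283.5 217. ]
top holder 0.63 [258.6 163.8]
top bottle_white 0.55 [259.3 212.9]
top bottle_black 0.64 [228.2 211.2]
top case 0.57 [261.  202.5]
top lid_hinge 0.86 [260.3 165. ]
top stay_tab 0.91 [193.5 190.2]
top stay_tab 0.62 [356.1 171.8]
top lid_edge 0.8 [262.  153.9]
top jug 0.8 [141.4 246.2]
top jar 0.91 [357.2 169. ]
top jar 0.48 [259.  197.7]
```

```bash
python3 - <<'E'
import cv2
a=cv2.imread("pics/side0.png");cv2.imwrite("pics/side0c.png",cv2.resize(a[120:350,180:400],None,fx=2.6,fy=2.6,interpolation=cv2.INTER_CUBIC))
a=cv2.imread("pics/top0.png");cv2.imwrite("pics/top0c.png",cv2.resize(a[110:310,110:410],None,fx=2.6,fy=2.6,interpolation=cv2.INTER_CUBIC))
E
```

```text
(no output)
```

View pics/side0c.png

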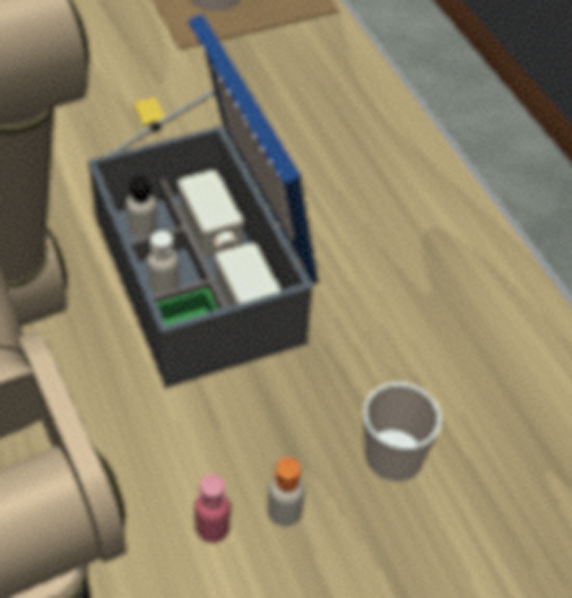

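View pics/top0c.png

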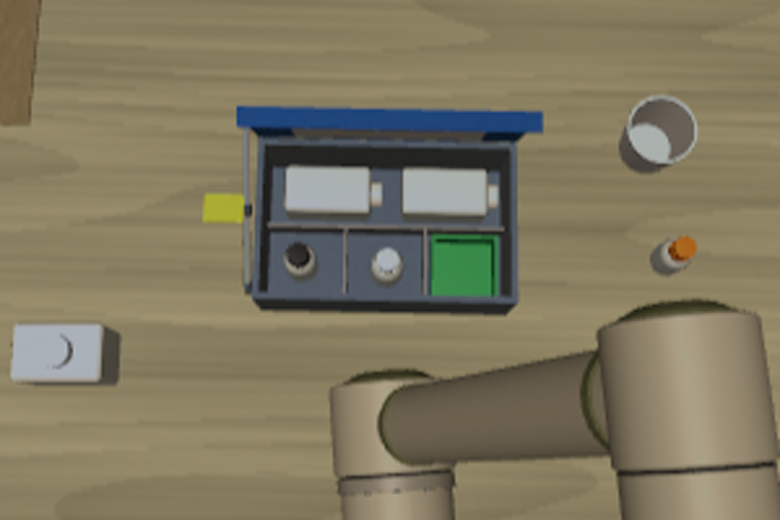

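The side view shows the orange bottle at about (290,312) and the pink look-alike at (262,315). The green holder is in the case's cell nearest the robot's right (-y), with white in the middle and black at +y. The yellow tab is at about (237,163). Next I measure.

```bash
python3 - <<'E'
from h import *
def masks(n):
    im=cv2.imread(f"pics/{n}0.png");h=cv2.cvtColor(im,cv2.COLOR_BGR2HSV).astype(int);H,S,V=h[...,0],h[...,1],h[...,2]
    return dict(orange=(H>5)&(H<16)&(S>190)&(V>120),green=(H>50)&(H<80)&(S>120)&(V>60),yellow=(H>24)&(H<34)&(S>170)&(V>100),blue=(H>100)&(H<120)&(S>150))
for n in("top","side"):
    D=np.load(n+"0.npy");C=cloud(n,D)
    for k,m in masks(n).items():
        nn,l,s,c=cv2.connectedComponentsWithStats(m.astype(np.uint8))
        if nn<2:print(n,k,"none");continue
        i=1+np.argmax(s[1:,4]);mm=(l==i)&(D>0);P=C[mm]
        print(n,k,s[i],c[i].round(1),"med",np.median(P,0).round(4),"lo",np.percentile(P,3,axis=0).round(4),"hi",np.percentile(P,97,axis=0).round(4))
        if k=="orange" : 
            t=P[P[:,2]>np.percentile(P[:,2],60)];print(" top",t.mean(0).round(4),len(t), P[:,2].max())
D=np.load("top0.npy");C=cloud("top",D).reshape(-1,3);ok=D.reshape(-1)>0
C=C[ok]
# rim
r=C[(abs(C[:,2]-.12)<.006)&(C[:,1]<.25)&(C[:,1]>-.25)&(C[:,0]>.25)&(C[:,0]<.62)]
print("rim",len(r),np.percentile(r,[1,5,50,95,99],axis=0).round(4))
rect=cv2.minAreaRect(r[:,:2].astype(np.float32)*1000);print(rect)
for lo,hi in((.2,.4),):
  l=C[(C[:,2]>.14)&(C[:,0]>.45)];print("lid",len(l),l.min(0),l.max(0))
E
```

```text
top orange [ 456  135   45   44 1517] [478.1 156.1] med [ 0.6183 -0.6558  0.1486] lo [ 0.5568 -0.7178  0.1439] hi [ 0.68   -0.595   0.1534]
 top [ 0.6173 -0.6557  0.1512] 604 0.15697357420434188
top green [276 200  25  24 557] [287.8 211.5] med [ 0.4483 -0.0672  0.0129] lo [ 0.4129 -0.1039  0.0067] hi [ 0.4867 -0.0248  0.0498]
top yellow [189 185  15  10 136] [195.5 189.7] med [0.4867 0.2316 0.1521] lo [0.4732 0.2101 0.1478] hi [0.5015 0.2509 0.1572]
top blue [201 151 117  13 921] [259.3 156.1] med [0.5484 0.0379 0.3235] lo [ 0.5382 -0.111   0.1884] hi [0.573  0.1872 0.3281]
side orange [288 304   3   3   4] [288.8 305.2] med [ 0.453  -0.3472  0.084 ] lo [ 0.4512 -0.3495  0.0813] hi [ 0.4563 -0.346   0.0914]
 top [ 0.4514 -0.3462  0.0886] 2 0.09200737532028103
side green [242 231  21  13 121] [252. 237.] med [ 0.4504 -0.0305  0.0344] lo [ 0.4178 -0.0515  0.0109] hi [ 0.4772 -0.0249  0.0509]
side yellow none
side blue [254 127  46  99 419] [278.8 169.7] med [ 0.5472 -0.0369  0.3234] lo [ 0.5381 -0.1259  0.1738] hi [0.5743 0.1686 0.328 ]
rim 908 [[ 0.3836 -0.1219  0.1143]
 [ 0.3849 -0.1212  0.1152]
 [ 0.4878  0.041   0.1197]
 [ 0.5831  0.1953  0.124 ]
 [ 0.5842  0.2025  0.1251]]
((483.8918762207031, 41.695465087890625), (327.8817138671875, 202.04823303222656), 89.97147369384766)
lid 3208 [ 0.469467   -0.73243861  0.14002329] [0.69112872 0.25478207 0.33073649]
```

```bash
python3 - <<'E'
from h import *
im=cv2.imread("pics/top0.png");h=cv2.cvtColor(im,cv2.COLOR_BGR2HSV).astype(int)
D=np.load("top0.npy");C=cloud("top",D)
# bottle: points above bench in window
def win(C,D,x0,x1,y0,y1,z0,z1): 
    m=(D>0)&(C[...,0]>x0)&(C[...,0]<x1)&(C[...,1]>y0)&(C[...,1]<y1)&(C[...,2]>z0)&(C[...,2]<z1);return m
for n in("top","side"):
    D=np.load(n+"0.npy");C=cloud(n,D);im=cv2.imread(f"pics/{n}0.png")
    for z0,z1 in((.02,.058),(.065,.09),(.09,.105)):
        m=win(C,D,.36,.52,-.41,-.3,z0,z1);P=C[m]
        if len(P):print(n,z0,len(P),P.mean(0).round(4),P.min(0).round(4),P.max(0).round(4))
    m=win(C,D,.3,.6,-.7,-.29,.02,.11);
    hh=cv2.cvtColor(im,cv2.COLOR_BGR2HSV)
    o=(hh[...,0]<20)&(hh[...,0]>4)&(hh[...,1]>150)
    mm=o&m
    v,u=np.nonzero(mm);print(n,"orange",len(u),u.mean() if len(u) else 0,v.mean() if len(u) else 0,np.median(C[mm],0).round(4),C[mm].max(0).round(4))
    if len(u): print(" at .085",wz(n,u.mean(),v.mean(),.085).round(4))
D=np.load("top0.npy");C=cloud("top",D)
# front wall rim edge: per y bin min x
m=win(C,D,.35,.45,-.15,.2,.112,.128);P=C[m]
b=[(y,np.median(P[(abs(P[:,1]-y)<.01)][:,0])) for y in np.arange(-.10,.18,.02) if (abs(P[:,1]-y)<.01).any()]
b=np.array(b);print(b.round(4).tolist(),np.polyfit(b[:,0],b[:,1],1))
for nm,a in(("lid",(.5,.62,-.2,.3,.315,.335)),("holderrim",(.38,.52,-.13,-.01,.042,.056)),("tab",(.45,.52,.205,.26,.14,.165)),("rim-y",(.4,.56,-.14,-.10,.112,.126)),("rim+y",(.4,.56,.18,.22,.112,.126)),("caps",(.38,.49,0,.2,.09,.112)),("jug",(.2,.5,.3,.6,.1,.13)),("jar",(.45,.75,-.5,-.25,.08,.1))):
    m=win(C,D,*a);P=C[m];print(nm,len(P),np.percentile(P,[2,50,98],axis=0).round(4).tolist())
    if nm in("lid",): print(np.polyfit(P[:,1],P[:,0],1))
    if nm in("rim-y","rim+y"): print(np.polyfit(P[:,0],P[:,1],1))
E
```

```text
top 0.02 66 [ 0.4565 -0.3233  0.0458] [ 0.4417 -0.3496  0.0206] [ 0.4813 -0.3112  0.0578]
top 0.065 23 [ 0.4582 -0.326   0.0792] [ 0.4489 -0.3419  0.0663] [ 0.4777 -0.3197  0.0898]
top 0.09 59 [ 0.4622 -0.3333  0.0951] [ 0.4496 -0.3472  0.0901] [ 0.4758 -0.32    0.1008]
top orange 431 441.3062645011601 182.12761020881672 [ 0.5601 -0.6064  0.0758] [ 0.5996 -0.3197  0.1098]
 at .085 [ 0.5467 -0.563   0.085 ]
side 0.02 188 [ 0.4222 -0.3475  0.0422] [ 0.3602 -0.3594  0.0201] [ 0.4816 -0.3243  0.0578]
side 0.065 86 [ 0.4131 -0.3416  0.0778] [ 0.3605 -0.3513  0.065 ] [ 0.4711 -0.3248  0.0898]
side 0.09 148 [ 0.417  -0.334   0.0959] [ 0.3608 -0.3533  0.0901] [ 0.4733 -0.313   0.1039]
side orange 85 291.21176470588233 302.43529411764706 [ 0.4605 -0.3426  0.0956] [ 0.5574 -0.3268  0.1039]
 at .085 [ 0.4637 -0.3414  0.085 ]
[[-0.1, 0.3893], [-0.08, 0.3888], [-0.06, 0.3883], [-0.04, 0.3881], [-0.02, 0.3876], [0.0, 0.387], [0.02, 0.3869], [0.04, 0.3884], [0.06, 0.3886], [0.08, 0.3882], [0.1, 0.3875], [0.12, 0.387], [0.14, 0.3867], [0.16, 0.3859], [0.18, 0.3893]] [-0.00455866  0.38801745]
lid 975 [[0.5367, -0.1171, 0.3182], [0.5474, 0.0353, 0.3237], [0.5581, 0.1898, 0.3287]]
[-0.00565895  0.54766508]
holderrim 212 [[0.3844, -0.1075, 0.0424], [0.4761, -0.051, 0.0494], [0.5054, -0.0137, 0.0547]]
tab 182 [[0.47, 0.2065, 0.1471], [0.4866, 0.2288, 0.1521], [0.5146, 0.2536, 0.1577]]
rim-y 140 [[0.4053, -0.1219, 0.1124], [0.4829, -0.1184, 0.1192], [0.5555, -0.1148, 0.1243]]
[ 0.00277501 -0.11982773]
rim+y 156 [[0.4042, 0.1882, 0.1128], [0.4668, 0.1927, 0.12], [0.5558, 0.2056, 0.1246]]
[-0.02736852  0.20660934]
caps 212 [[0.3832, 0.0188, 0.0911], [0.4332, 0.1334, 0.1031], [0.4546, 0.1974, 0.1113]]
jug 488 [[0.284, 0.3799, 0.1001], [0.3145, 0.4282, 0.103], [0.3459, 0.4803, 0.122]]
jar 213 [[0.4518, -0.3536, 0.0809], [0.5929, -0.3269, 0.0889], [0.6593, -0.2685, 0.0985]]
```

step_arm --steps '[1,0.57,-0.15,0,0,0,0.39,1,0.57,-0.15,0,0,0,0.39,1,0.57,-0.15,0,0,0,0.39,1,0.57,-0.15,0,0,0,0.39,1,0.57,-0.15,0,0,0,0.39]'

```text
time_s: 1.6
position: [0.3188, -0.4271, 0.2485]
tool_rot: [[1.0, 0.006, 0.001], [0.006, -1.0, 0.0], [0.001, -0.0, -1.0]]
ft_force: [-0.9, -0.1, -0.0]
grip_width: 0.0854
```

```bash
cat >> h.py <<'E'
def go(*t):
    s=st();R=np.array(s["tool_rot"]);d=R.T@(np.array(t)-np.array(s["position"]));print("frac",(d/.3).round(3));return d
E
python3 - <<'E'
from h import *
go(.463,-.334,.17)
im=cv2.imread("pics/top0.png");h=cv2.cvtColor(im,cv2.COLOR_BGR2HSV).astype(int)
for u,v in((275.5,199.5),(301,199.5),(275.5,224),(301,224)):print(wz("top",u,v,.048).round(4))
# subpixel via green fraction
g=im[...,1].astype(int)-im[...,2]
print(g[212,268:310]);print(g[192:232,288])
E
```

```text
1.6 [ 0.3188 -0.4271  0.2485] [-0.9 -0.1 -0. ] 0.0854
[[1.0, 0.006, 0.001], [0.006, -1.0, 0.0], [0.001, -0.0, -1.0]] [-66.   20.1  77.    0.   82.9  23.6]
frac [ 0.482 -0.307  0.262]
[ 0.483  -0.0223  0.048 ]
[ 0.4851 -0.1074  0.048 ]
[ 0.4007 -0.0234  0.048 ]
[ 0.4027 -0.1074  0.048 ]
[ 9  9  8  9  1 -5  5 24 73 81 80 80 81 81 82 81 81 81 81 81 81 81 81 81
 81 81 82 81 82 81 82 40 72 46  3 -1  0 -1  2  8  9 -7]
[ -4  -2  -3   2   5  -2  -4  -1  51  72  43  55  76  81  82  82  81  81
  81  82  81  81  81  82  81  80  81  81  81  81  81  55   9   8   5   0
   1   0  -4 -10]
```

step_arm --steps '[1,0.48,-0.307,0.26,0,0,0,1,0.48,-0.307,0.26,0,0,0,1,0.48,-0.307,0.26,0,0,0,1,0.48,-0.307,0.26,0,0,0,1,0.48,-0.307,0.26,0,0,0,1,0.48,-0.307,0.26,0,0,0]'

```text
time_s: 2.2
position: [0.4598, -0.3373, 0.1701]
tool_rot: [[1.0, 0.002, -0.001], [0.002, -1.0, 0.0], [-0.001, -0.0, -1.0]]
ft_force: [0.4, 0.3, 0.8]
grip_width: 0.0852
```

```bash
python3 - <<'E'
from h import *
go(.463,-.334,.082)
im,d=imaging.get_image("side");cv2.imwrite("pics/s1.png",cv2.resize(im[200:370,200:400],None,fx=3,fy=3))
E
```

```text
2.2 [ 0.4598 -0.3373  0.1701] [0.4 0.3 0.8] 0.0852
[[1.0, 0.002, -0.001], [0.002, -1.0, 0.0], [-0.001, -0.0, -1.0]] [-48.1  27.6  78.3  -0.   74.1  41.7]
frac [ 0.011 -0.011  0.294]
```

View pics/s1.png

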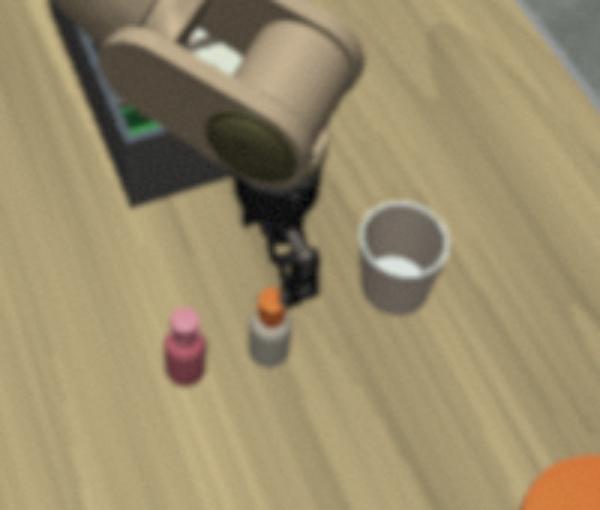

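```bash
python3 - <<'E'
from h import *
go(.463,-.334,.082)
for p in((.463,-.334,.096),(.463,-.334,.0),(.46,-.334,.153),(.46,-.334+.05,.140),(.46,-.334-.05,.140)):
    q=proj("side",np.array(p));print(p,q.round(1),((q-[200,200])*3).round())
E
```

```text
2.25 [ 0.4594 -0.3379  0.1706] [-0.1  0.5 -0.2] 0.0852
[[1.0, 0.001, 0.0], [0.001, -1.0, -0.001], [0.0, 0.001, -1.0]] [-48.2  27.6  78.3  -0.   74.1  41.7]
frac [ 0.012 -0.013  0.295]
(0.463, -0.334, 0.096) [290.1 298.4] [270. 295.]
(0.463, -0.334, 0.0) [288.9 315. ] [267. 345.]
(0.46, -0.334, 0.153) [289.9 288. ] [270. 264.]
(0.46, -0.28400000000000003, 0.14) [283.1 276.4] [249. 229.]
(0.46, -0.384, 0.14) [296.8 305.4] [291. 316.]
```

step_arm --steps '[1,0.012,-0.012,0.15,0,0,0,1,0.012,-0.012,0.295,0,0,0,1,0.012,-0.012,0.295,0,0,0,1,0.012,-0.012,0.295,0,0,0]'

```text
time_s: 2.65
position: [0.4631, -0.3348, 0.0832]
tool_rot: [[1.0, -0.0, 0.001], [-0.0, -1.0, -0.001], [0.001, 0.001, -1.0]]
ft_force: [0.6, -0.2, 1.3]
grip_width: 0.0853
```

step_arm --steps '[0.1,0,0,0,0,0,0,0.1,0,0,0,0,0,0,0.1,0,0,0,0,0,0,0.1,0,0,0,0,0,0,0.1,0,0,0,0,0,0,0.1,0,0,0,0,0,0,0.1,0,0,0,0,0,0]' --grip_force 30

```text
time_s: 3.35
position: [0.4637, -0.3338, 0.0826]
tool_rot: [[1.0, 0.002, 0.001], [0.002, -1.0, -0.001], [0.001, 0.001, -1.0]]
ft_force: [-0.9, 0.9, 5.8]
grip_width: 0.0274
```

```bash
python3 - <<'E'
from h import *
st()
im,d=imaging.get_image("side");cv2.imwrite("pics/s2.png",cv2.resize(im[200:370,200:400],None,fx=3,fy=3))
E
```

```text
3.35 [ 0.4637 -0.3338  0.0826] [-0.9  0.9  5.8] 0.0274
[[1.0, 0.002, 0.001], [0.002, -1.0, -0.001], [0.001, 0.001, -1.0]] [-47.6  33.5  84.3   0.   62.1  42.3]
```

View pics/s2.png

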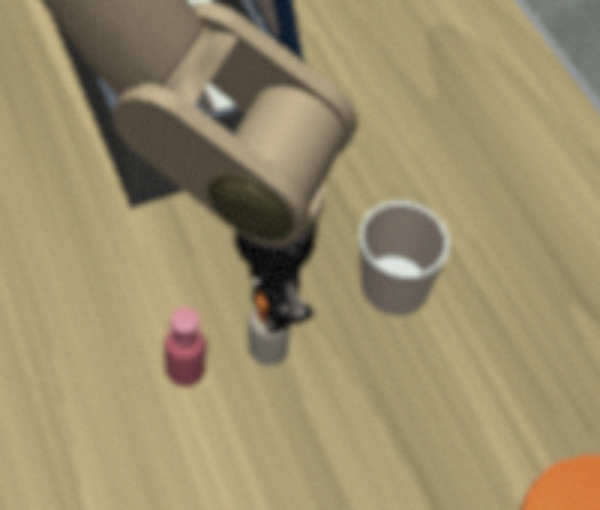

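step_arm --steps '[0.1,0,0,-0.1,0,0,0,0.1,0,0,-0.25,0,0,0,0.1,0,0,-0.4,0,0,0,0.1,0,0,-0.5,0,0,0,0.1,0,0,-0.5,0,0,0,0.1,-0.02,-0.12,-0.5,0,0,0,0.1,-0.04,-0.25,-0.5,0,0,0,0.1,-0.06,-0.38,-0.5,0,0,0,0.1,-0.07,-0.5,-0.5,0,0,0,0.1,-0.07,-0.5,-0.5,0,0,0]'

```text
time_s: 4.4
position: [0.4411, -0.1797, 0.2311]
tool_rot: [[1.0, 0.005, -0.002], [0.005, -1.0, 0.002], [-0.002, -0.002, -1.0]]
ft_force: [-0.7, -0.7, -0.7]
grip_width: 0.0271
```

```bash
python3 - <<'E'
from h import *
go(.442,-.065,.235)
im,d=imaging.get_image("side");cv2.imwrite("pics/s3.png",cv2.resize(im[120:350,180:400],None,fx=2.6,fy=2.6))
E
```

```text
4.4 [ 0.4411 -0.1797  0.2311] [-0.7 -0.7 -0.7] 0.0271
[[1.0, 0.005, -0.002], [0.005, -1.0, 0.002], [-0.002, -0.002, -1.0]] [-36.5  15.3  87.2   0.   77.7  53.2]
frac [ 0.005 -0.382 -0.012]
```

View pics/s3.png

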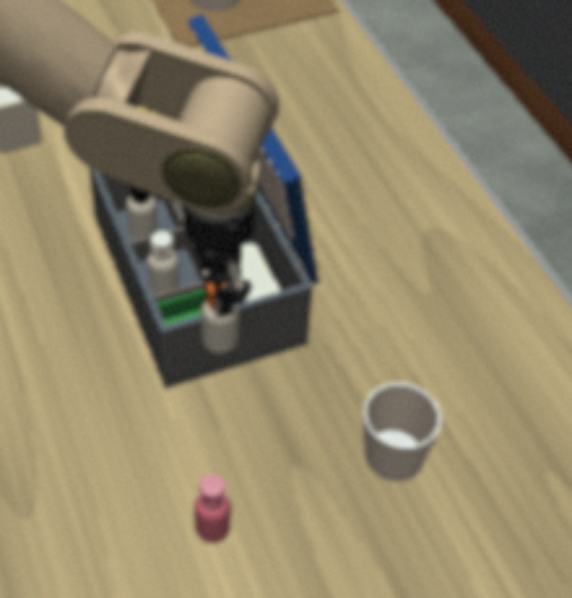

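```bash
python3 - <<'E'
from h import *
for n in("top","side"):
    im,d=imaging.get_image(n);C=cloud(n,d);m=(d>0)&(C[...,2]>.13)&(C[...,1]<0)&(C[...,1]>-.4)&(C[...,0]>.2)
    P=C[m]
    for z in np.arange(.14,.6,.04):
        q=P[abs(P[:,2]-z)<.02]
        if len(q):print(n,z.round(2),len(q),np.percentile(q,[1,99],axis=0).round(3).tolist())
cv2.imwrite("pics/t3.png",cv2.resize(imaging.get_image("top")[0][110:310,110:410],None,fx=2.6,fy=2.6))
E
```

```text
top 0.14 24 [[0.578, -0.118, 0.13], [0.584, -0.051, 0.16]]
top 0.18 54 [[0.569, -0.12, 0.161], [0.578, -0.002, 0.197]]
top 0.22 64 [[0.561, -0.119, 0.201], [0.57, -0.003, 0.236]]
top 0.3 29 [[0.538, -0.123, 0.315], [0.559, -0.003, 0.32]]
top 0.34 370 [[0.424, -0.157, 0.32], [0.559, -0.0, 0.357]]
top 0.38 71 [[0.403, -0.195, 0.362], [0.447, -0.142, 0.391]]
top 0.42 116 [[0.391, -0.187, 0.401], [0.435, -0.141, 0.435]]
top 0.46 113 [[0.368, -0.222, 0.448], [0.466, -0.11, 0.479]]
top 0.5 1850 [[0.304, -0.241, 0.482], [0.498, -0.058, 0.519]]
top 0.54 1827 [[0.293, -0.215, 0.52], [0.462, -0.044, 0.559]]
top 0.58 1089 [[0.243, -0.118, 0.561], [0.345, -0.009, 0.6]]
side 0.14 84 [[0.419, -0.205, 0.131], [0.588, -0.008, 0.16]]
side 0.18 227 [[0.419, -0.206, 0.161], [0.583, -0.005, 0.2]]
side 0.22 214 [[0.42, -0.211, 0.2], [0.576, -0.006, 0.24]]
side 0.26 190 [[0.425, -0.231, 0.241], [0.568, -0.013, 0.28]]
side 0.3 229 [[0.42, -0.249, 0.281], [0.562, -0.088, 0.32]]
side 0.34 305 [[0.402, -0.227, 0.32], [0.557, -0.055, 0.36]]
side 0.38 280 [[0.401, -0.222, 0.361], [0.469, -0.184, 0.395]]
side 0.42 124 [[0.368, -0.246, 0.403], [0.477, -0.188, 0.44]]
side 0.46 830 [[0.304, -0.256, 0.441], [0.501, -0.093, 0.48]]
side 0.5 2168 [[0.285, -0.253, 0.481], [0.499, -0.099, 0.519]]
side 0.54 1622 [[0.238, -0.218, 0.52], [0.457, -0.076, 0.559]]
side 0.58 1081 [[0.204, -0.123, 0.561], [0.341, -0.057, 0.599]]
```

View pics/t3.png

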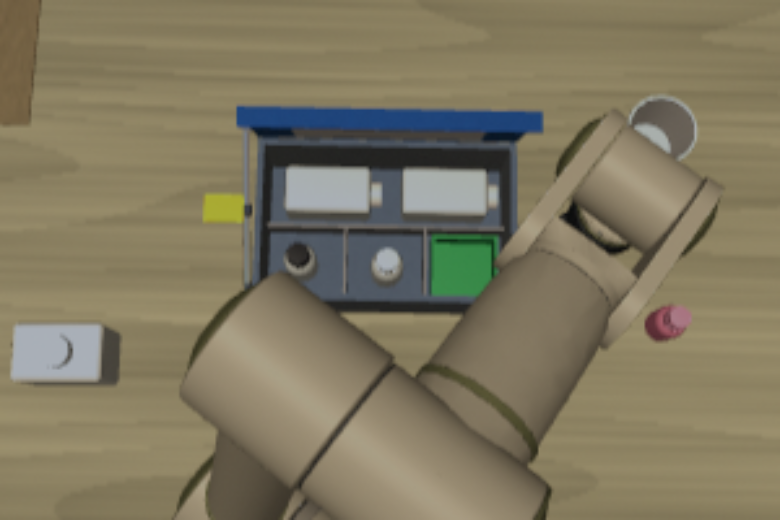

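step_arm --steps '[0.1,0.002,-0.15,0,0,0,0,0.1,0.005,-0.3,0,0,0,0,0.1,0.005,-0.382,0,0,0,0,0.1,0.005,-0.382,0,0,0,0,0.1,0.005,-0.382,0,0,0,0,0.1,0.005,-0.382,0.12,0,0,0,0.1,0.005,-0.382,0.24,0,0,0,0.1,0.005,-0.382,0.3,0,0,0,0.1,0.005,-0.382,0.3,0,0,0]'

```text
time_s: 5.5
position: [0.4427, -0.0701, 0.1397]
tool_rot: [[1.0, -0.001, -0.005], [-0.001, -1.0, 0.002], [-0.005, -0.002, -1.0]]
ft_force: [0.3, -0.1, -0.3]
grip_width: 0.0275
```

```bash
python3 - <<'E'
from h import *
go(.442,-.065,.0965)
im,d=imaging.get_image("side");cv2.imwrite("pics/s4.png",cv2.resize(im[150:290,200:340],None,fx=4,fy=4))
E
```

```text
5.5 [ 0.4427 -0.0701  0.1397] [ 0.3 -0.1 -0.3] 0.0275
[[1.0, -0.001, -0.005], [-0.001, -1.0, 0.002], [-0.005, -0.002, -1.0]] [-24.2  19.   99.5  -0.   61.8  65.9]
frac [-0.002 -0.017  0.144]
```

View pics/s4.png

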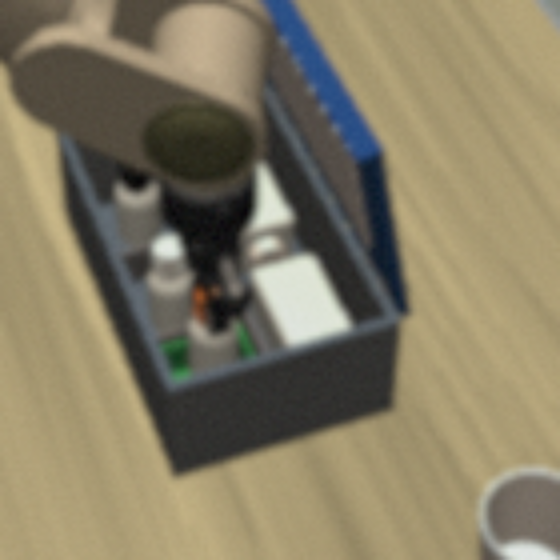

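step_arm --steps '[0.1,0,-0.015,0.06,0,0,0,0.1,0,-0.015,0.11,0,0,0,0.1,0,-0.015,0.14,0,0,0,0.1,0,-0.015,0.14,0,0,0,0.1,0,-0.015,0.14,0,0,0]'

```text
time_s: 6.05
position: [0.444, -0.065, 0.1006]
tool_rot: [[1.0, 0.001, 0.001], [0.001, -1.0, -0.001], [0.001, 0.001, -1.0]]
ft_force: [-0.6, -0.2, -0.3]
grip_width: 0.0275
```

step_arm --steps '[0.1,0,0,0.012,0,0,0,0.1,0,0,0.012,0,0,0,0.1,0,0,0.012,0,0,0]'

```text
time_s: 6.35
position: [0.4436, -0.0645, 0.0964]
tool_rot: [[1.0, 0.002, 0.0], [0.002, -1.0, -0.0], [0.0, 0.0, -1.0]]
ft_force: [-0.0, 0.2, -1.3]
grip_width: 0.0272
```

step_arm --steps '[0.3,0,0,0.003,0,0,0,0.45,0,0,0.003,0,0,0,0.58,0,0,0.003,0,0,0,0.58,0,0,0.003,0,0,0]'

```text
time_s: 6.75
position: [0.4436, -0.0645, 0.0954]
tool_rot: [[1.0, 0.002, 0.0], [0.002, -1.0, -0.0], [0.0, 0.0, -1.0]]
ft_force: [-0.2, -0.1, 0.5]
grip_width: 0.0493
```

```bash
python3 - <<'E'
from h import *
st()
im,d=imaging.get_image("side");cv2.imwrite("pics/s5.png",cv2.resize(im[150:290,200:340],None,fx=4,fy=4))
E
```

```text
6.75 [ 0.4436 -0.0645  0.0954] [-0.2 -0.1  0.5] 0.0493
[[1.0, 0.002, 0.0], [0.002, -1.0, -0.0], [0.0, 0.0, -1.0]] [-23.5  22.9 103.   -0.   54.1  66.4]
```

View pics/s5.png

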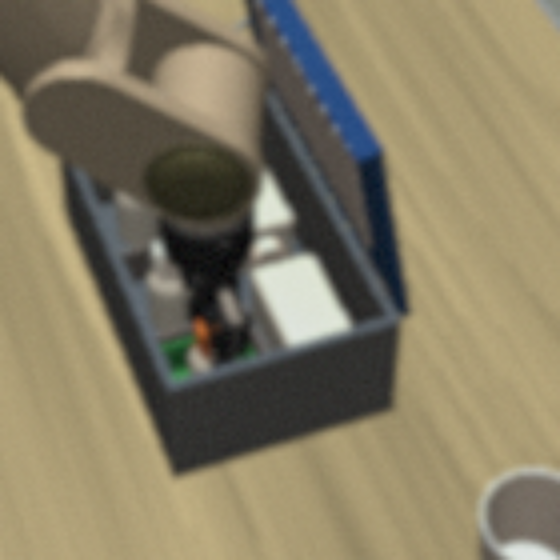

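step_arm --steps '[0.58,0,0,-0.1,0,0,0,0.58,0,0,-0.25,0,0,0,0.58,0,0,-0.4,0,0,0,0.58,0,0,-0.5,0,0,0,0,-0.1,-0.15,-0.55,0,0,0,0,-0.15,-0.3,-0.55,0,0,0,0,-0.2,-0.45,-0.55,0,0,0,0,-0.2,-0.6,-0.55,0,0,0,0,-0.2,-0.75,-0.55,0,0,0,0,-0.1,-0.95,-0.55,0,0,0]'

```text
time_s: 7.8
position: [0.4037, 0.2072, 0.261]
tool_rot: [[1.0, 0.002, 0.001], [0.002, -1.0, -0.0], [0.001, 0.0, -1.0]]
ft_force: [1.2, -2.3, 0.4]
grip_width: -0.0
```

```bash
python3 - <<'E'
from h import *
go(.489,.233,.19)
for n in("side","top"):
    im,d=imaging.get_image(n)
    if n=="side":
      cv2.imwrite("pics/s6.png",cv2.resize(im[120:290,180:340],None,fx=4,fy=3.5))
    else: cv2.imwrite("pics/t6.png",cv2.resize(im[110:310,110:410],None,fx=2.6,fy=2.6))
    C=cloud(n,d);m=(d>0)&(abs(C[...,0]-.443)<.03)&(abs(C[...,1]+.065)<.03)&(C[...,2]>.08)&(C[...,2]<.13);P=C[m];print(n,len(P),P.mean(0).round(3),P[:,2].max().round(3)) if m.any() else 0
E
```

```text
7.8 [0.4037 0.2072 0.261 ] [ 1.2 -2.3  0.4] -0.0
[[1.0, 0.002, 0.001], [0.002, -1.0, -0.0], [0.001, 0.0, -1.0]] [ 12.2  11.5  87.2  -0.   81.3 102. ]
frac [ 0.284 -0.085  0.237]
side 89 [ 0.439 -0.072  0.102] 0.115
top 74 [ 0.441 -0.062  0.105] 0.113
```

View pics/s6.png

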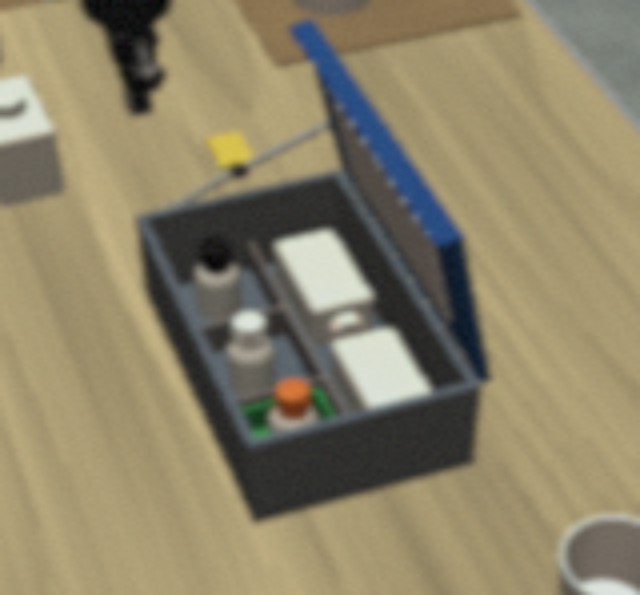

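View pics/t6.png

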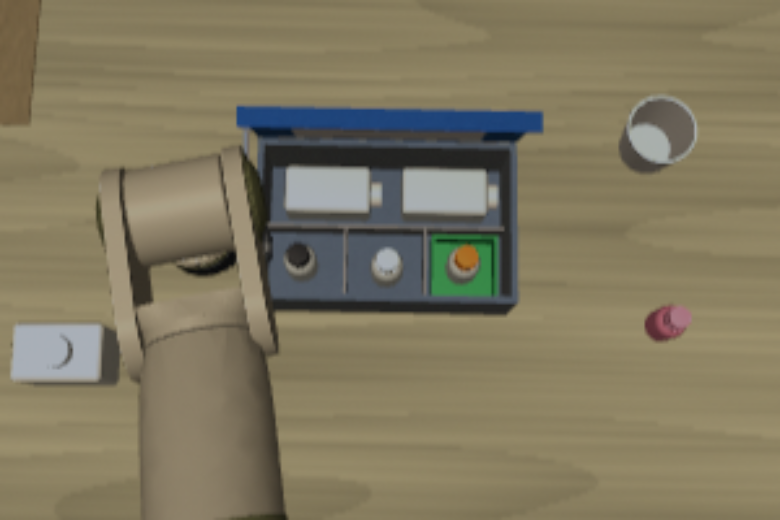

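Orange bottle stands upright in the holder (side crop cap at (293,390)) and the others are standing. Next is the tab.

step_arm --steps '[0,0.1,-0.06,0.05,0,0,0,0,0.2,-0.12,0.1,0,0,0,0,0.264,-0.12,0.2,0,0,0,0,0.264,-0.12,0.26,0,0,0,0,0.264,-0.12,0.26,0,0,0,0,0.264,-0.12,0.26,0,0,0]'

```text
time_s: 8.5
position: [0.4846, 0.241, 0.1829]
tool_rot: [[1.0, 0.001, 0.0], [0.001, -1.0, -0.0], [0.0, 0.0, -1.0]]
ft_force: [0.4, -0.1, 0.5]
grip_width: -0.0001
```

```bash
python3 - <<'E'
from h import *
go(.483,.241,.14)
im,d=imaging.get_image("side")
cv2.imwrite("pics/s7.png",cv2.resize(im[100:260,180:340],None,fx=3.7,fy=3.7))
E
```

```text
8.5 [0.4846 0.241  0.1829] [ 0.4 -0.1  0.5] -0.0001
[[1.0, 0.001, 0.0], [0.001, -1.0, -0.0], [0.0, 0.0, -1.0]] [ 13.9  24.2  82.   -0.   73.8 103.8]
frac [-0.005 -0.     0.143]
```

View pics/s7.png

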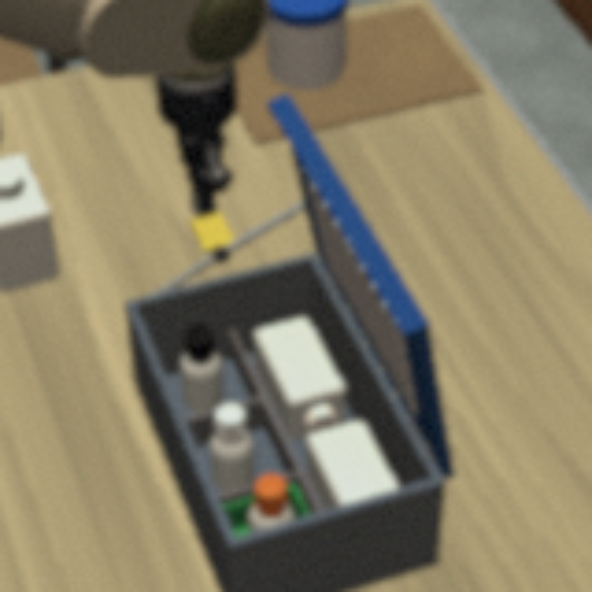

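step_arm --steps '[0,0,0.005,0.04,0,0,0,0,0,0.005,0.07,0,0,0,0,0,0.005,0.1,0,0,0,0,0,0.005,0.13,0,0,0,0,0,0.005,0.155,0,0,0,0,0,0.005,0.155,0,0,0]'

```text
time_s: 9.15
position: [0.4854, 0.2399, 0.1364]
tool_rot: [[1.0, 0.001, 0.002], [0.001, -1.0, 0.001], [0.002, -0.001, -1.0]]
ft_force: [1.6, 0.2, 1.7]
grip_width: -0.0002
```

```bash
python3 - <<'E'
from h import *
st()
im,d=imaging.get_image("side")
cv2.imwrite("pics/s8.png",cv2.resize(im[100:260,180:340],None,fx=3.7,fy=3.7))
E
```

```text
9.15 [0.4854 0.2399 0.1364] [1.6 0.2 1.7] -0.0002
[[1.0, 0.001, 0.002], [0.001, -1.0, 0.001], [0.002, -0.001, -1.0]] [ 13.8  27.1  85.8  -0.   67.  103.7]
```

View pics/s8.png

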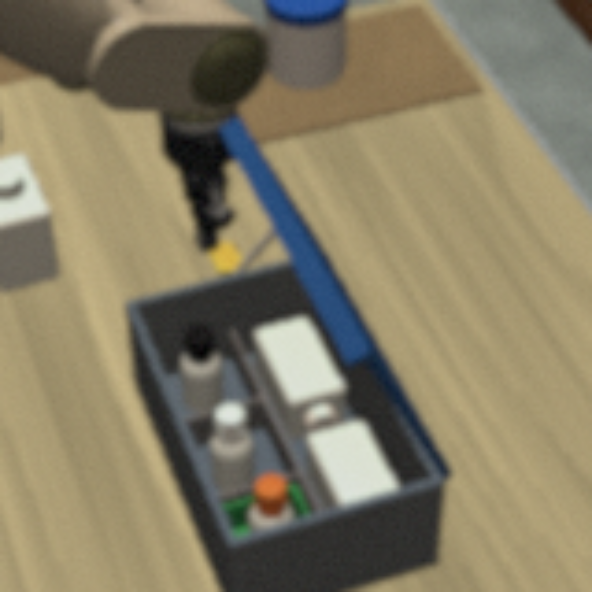

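```bash
python3 - <<'E'
from h import *
st()
for n in("top","side"):
    im,d=imaging.get_image(n);C=cloud(n,d);h=cv2.cvtColor(im,cv2.COLOR_BGR2HSV)
    m=(d>0)&(h[...,0]>100)&(h[...,0]<122)&(h[...,1]>140)&(C[...,2]>.13)&(C[...,2]<.4)&(C[...,0]<.65)&(abs(C[...,1]-.037)<.17);P=C[m]
    print(n,len(P),np.percentile(P,[2,50,98],axis=0).round(3).tolist())
    if n=="top":cv2.imwrite("pics/t8.png",cv2.resize(im[110:310,110:410],None,fx=2.6,fy=2.6))
E
```

```text
9.2 [0.485  0.2399 0.1364] [ 1.5 -0.3  2.1] 0.0001
[[1.0, 0.001, 0.001], [0.001, -1.0, 0.0], [0.001, -0.0, -1.0]] [ 13.8  27.1  85.8   0.   67.  103.7]
top 1709 [[0.493, -0.114, 0.142], [0.516, 0.031, 0.301], [0.585, 0.178, 0.315]]
side 514 [[0.49, -0.127, 0.246], [0.501, -0.022, 0.309], [0.536, 0.182, 0.315]]
```

View pics/t8.png

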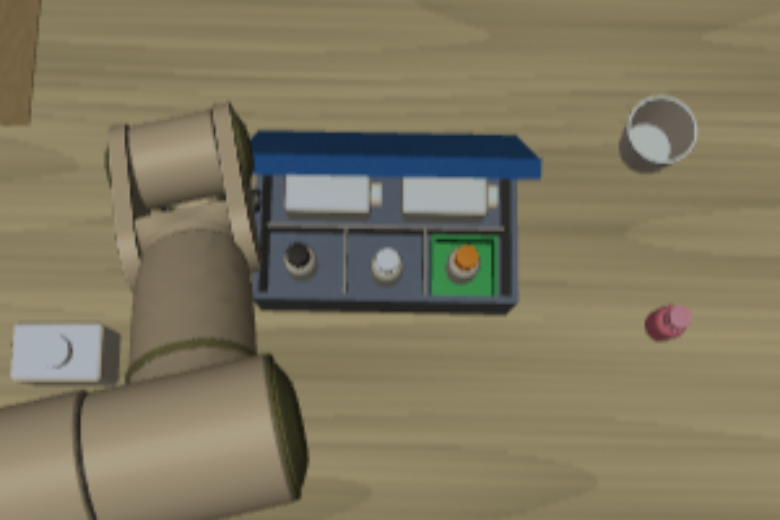

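Stay has folded and the lid followed to about 64° above level (free edge near x 0.49, z 0.31). I'll retreat upward and outward, then re-measure.

step_arm --steps '[0,0,0,-0.05,0,0,0,0,0,-0.06,-0.1,0,0,0,0,0,-0.12,-0.15,0,0,0,0,0,-0.12,-0.3,0,0,0,0,0,-0.12,-0.45,0,0,0,0,0,-0.12,-0.6,0,0,0,0,0,-0.12,-0.75,0,0,0,0,0,-0.12,-0.8,0,0,0,0,0,-0.12,-0.8,0,0,0]'

```text
time_s: 10.2
position: [0.4844, 0.2759, 0.378]
tool_rot: [[1.0, 0.002, 0.003], [0.002, -1.0, 0.001], [0.003, -0.001, -1.0]]
ft_force: [0.2, 0.6, 0.1]
grip_width: 0.0001
```

```bash
python3 - <<'E'
from h import *
go(.56,.037,.375)
for n in("top","side"):
    im,d=imaging.get_image(n);C=cloud(n,d);h=cv2.cvtColor(im,cv2.COLOR_BGR2HSV)
    m=(d>0)&(h[...,0]>100)&(h[...,0]<122)&(h[...,1]>140)&(C[...,2]>.13)&(C[...,2]<.4)&(C[...,0]<.65)&(abs(C[...,1]-.037)<.17);P=C[m]
    print(n,len(P),np.percentile(P,[2,50,98],axis=0).round(3).tolist())
    if n=="top":
        Q=P[(P[:,2]<.29)];c=np.polyfit(Q[:,2],Q[:,0],1);print("outer slope deg",np.degrees(np.arctan2(1,-c[0])),"x at z.12",np.polyval(c,.12))
        cv2.imwrite("pics/t9.png",cv2.resize(im[110:310,110:410],None,fx=2.6,fy=2.6))
    else:cv2.imwrite("pics/s9.png",cv2.resize(im[100:260,180:340],None,fx=3.7,fy=3.7))
E
```

```text
10.2 [0.4844 0.2759 0.378 ] [0.2 0.6 0.1] 0.0001
[[1.0, 0.002, 0.003], [0.002, -1.0, 0.001], [0.003, -0.001, -1.0]] [ 17.5  19.5  57.    0.  103.3 107.4]
frac [0.251 0.797 0.01 ]
top 1768 [[0.493, -0.114, 0.143], [0.514, 0.037, 0.302], [0.585, 0.189, 0.315]]
outer slope deg 66.2689810478952 x at z.12 0.5951118616513966
side 489 [[0.49, -0.126, 0.248], [0.501, -0.026, 0.309], [0.536, 0.17, 0.315]]
```

View pics/s9.png

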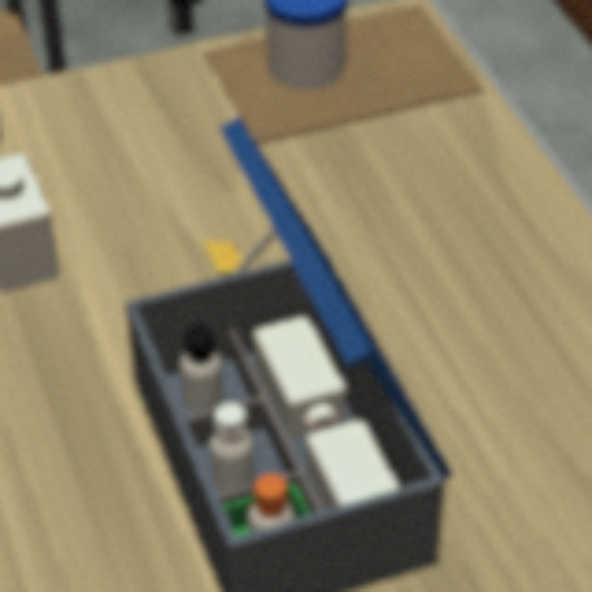

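step_arm --steps '[0,0.12,0.12,-0.02,0,0,0,0,0.22,0.27,-0.02,0,0,0,0,0.25,0.42,-0.02,0,0,0,0,0.25,0.57,-0.02,0,0,0,0,0.25,0.72,-0.02,0,0,0,0,0.25,0.8,0,0,0,0,0,0.25,0.8,0,0,0,0,0,0.25,0.8,0,0,0,0]'

```text
time_s: 11.1
position: [0.5596, 0.036, 0.3744]
tool_rot: [[1.0, 0.001, -0.003], [0.001, -1.0, 0.001], [-0.003, -0.001, -1.0]]
ft_force: [0.5, 0.6, -0.1]
grip_width: 0.0001
```

```bash
python3 - <<'E'
from h import *
go(.548,.037,.305)
im,d=imaging.get_image("side");cv2.imwrite("pics/s10.png",cv2.resize(im[60:260,160:360],None,fx=3,fy=3))
E
```

```text
11.1 [0.5596 0.036  0.3744] [ 0.5  0.6 -0.1] 0.0001
[[1.0, 0.001, -0.003], [0.001, -1.0, 0.001], [-0.003, -0.001, -1.0]] [ -8.4  20.   56.7   0.  103.4  81.5]
frac [-0.038 -0.003  0.231]
```

View pics/s10.png

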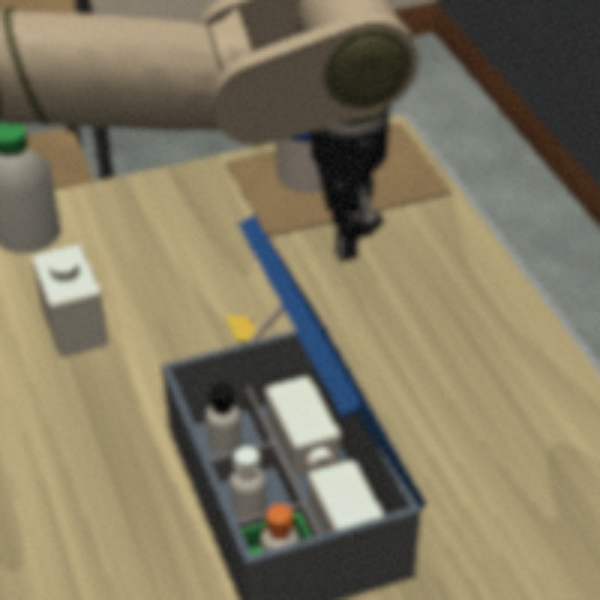

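step_arm --steps '[0,-0.015,-0.003,0.12,0,0,0,0,-0.032,-0.003,0.231,0,0,0,0,-0.032,-0.003,0.231,0,0,0,0,-0.032,-0.003,0.231,0,0,0]'

```text
time_s: 11.55
position: [0.5506, 0.0377, 0.3075]
tool_rot: [[1.0, 0.003, 0.001], [0.003, -1.0, 0.0], [0.001, -0.0, -1.0]]
ft_force: [1.2, 0.6, 1.1]
grip_width: -0.0
```

step_arm --steps '[0,-0.01,0,0.05,0,0,0,0,-0.03,0,0.093,0,0,0,0,-0.05,0,0.1,0,0,0,0,-0.07,0,0.11,0,0,0,0,-0.09,0,0.12,0,0,0,0,-0.11,0,0.13,0,0,0,0,-0.145,0,0.155,0,0,0,0,-0.18,0,0.183,0,0,0]'

```text
time_s: 12.35
position: [0.4958, 0.0366, 0.252]
tool_rot: [[1.0, 0.001, 0.001], [0.001, -1.0, -0.001], [0.001, 0.001, -1.0]]
ft_force: [0.9, -0.1, 2.0]
grip_width: 0.0001
```

```bash
python3 - <<'E'
from h import *
st()
im,d=imaging.get_image("side");cv2.imwrite("pics/s11.png",cv2.resize(im[60:260,160:360],None,fx=3,fy=3))
E
```

```text
12.35 [0.4958 0.0366 0.252 ] [ 0.9 -0.1  2. ] 0.0001
[[1.0, 0.001, 0.001], [0.001, -1.0, -0.001], [0.001, 0.001, -1.0]] [-9.4 16.3 82.1 -0.  81.5 80.5]
```

View pics/s11.png

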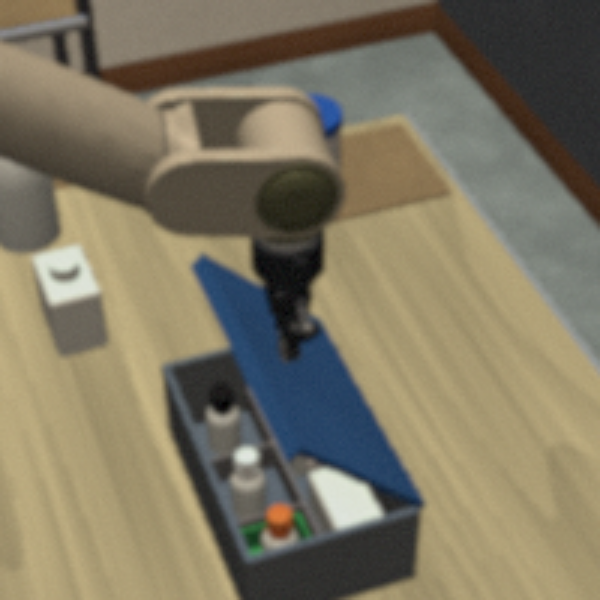

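step_arm --steps '[0,-0.031,0,0.03,0,0,0,0,-0.059,0,0.062,0,0,0,0,-0.085,0,0.098,0,0,0,0,-0.108,0,0.135,0,0,0,0,-0.127,0,0.174,0,0,0,0,-0.143,0,0.215,0,0,0,0,-0.155,0,0.257,0,0,0,0,-0.16,0,0.28,0,0,0,0,-0.164,0,0.3,0,0,0,0,-0.166,0,0.315,0,0,0]'

```text
time_s: 13.4
position: [0.4465, 0.0366, 0.157]
tool_rot: [[1.0, 0.001, -0.0], [0.001, -1.0, -0.0], [-0.0, 0.0, -1.0]]
ft_force: [-0.2, 0.2, 0.6]
grip_width: 0.0001
```

```bash
python3 - <<'E'
from h import *
st()
im,d=imaging.get_image("side");cv2.imwrite("pics/s12.png",cv2.resize(im[60:260,160:360],None,fx=3,fy=3))
C=cloud("side",d);h=cv2.cvtColor(im,cv2.COLOR_BGR2HSV);m=(d>0)&(h[...,0]>100)&(h[...,0]<122)&(h[...,1]>140)&(C[...,2]<.2)&(C[...,2]>.09)&(C[...,1]<.2)&(C[...,1]>-.14);P=C[m];print(np.polyfit(P[:,0],P[:,2],1),np.percentile(P,[2,98],axis=0).round(3).tolist())
E
```

```text
13.4 [0.4465 0.0366 0.157 ] [-0.2  0.2  0.6] 0.0001
[[1.0, 0.001, -0.0], [0.001, -1.0, -0.0], [-0.0, 0.0, -1.0]] [-10.5  17.4  98.3  -0.   64.3  79.4]
[-0.06905444  0.17067784] [[0.377, -0.124, 0.129], [0.574, 0.172, 0.147]]
```

View pics/s12.png

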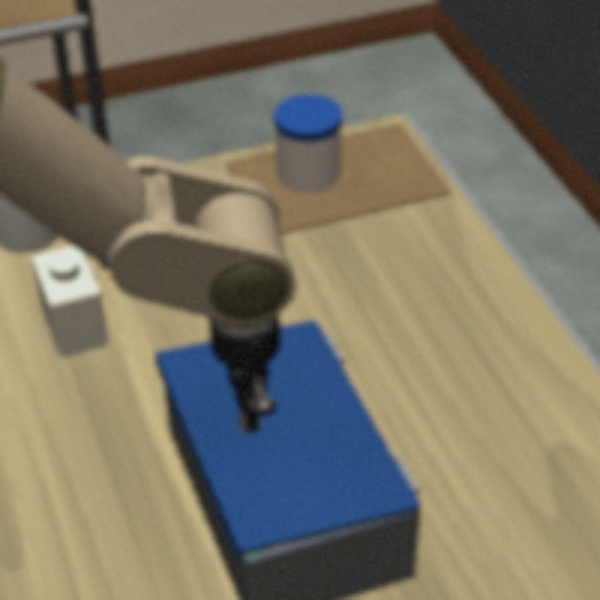

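4° remains. Press down gently.

step_arm --steps '[0,0,0,0.01,0,0,0,0,0,0,0.02,0,0,0,0,0,0,0.03,0,0,0,0,0,0,0.035,0,0,0,0,0,0,0.035,0,0,0,0,0,0,0.035,0,0,0]'

```text
time_s: 14.05
position: [0.4466, 0.0367, 0.147]
tool_rot: [[1.0, 0.002, 0.0], [0.002, -1.0, -0.0], [0.0, 0.0, -1.0]]
ft_force: [-2.4, 0.7, 6.2]
grip_width: -0.0003
```

step_arm --steps '[0,0,0,0.005,0,0,0,0,0,0,0.007,0,0,0,0,0,0,0.007,0,0,0]'

```text
time_s: 14.35
position: [0.4466, 0.0367, 0.1468]
tool_rot: [[1.0, 0.002, 0.002], [0.002, -1.0, -0.001], [0.002, 0.001, -1.0]]
ft_force: [-9.7, 0.2, 29.0]
grip_width: 0.0002
```

```bash
python3 - <<'E'
from h import *
st()
im,d=imaging.get_image("side");cv2.imwrite("pics/s13.png",cv2.resize(im[60:260,160:360],None,fx=3,fy=3))
C=cloud("side",d);h=cv2.cvtColor(im,cv2.COLOR_BGR2HSV);m=(d>0)&(h[...,0]>100)&(h[...,0]<122)&(h[...,1]>140)&(C[...,2]<.2)&(C[...,2]>.09)&(C[...,1]<.2)&(C[...,1]>-.14);P=C[m];print(np.polyfit(P[:,0],P[:,2],1),np.percentile(P,[2,98],axis=0).round(3).tolist())
E
```

```text
14.35 [0.4466 0.0367 0.1468] [-9.7  0.2 29. ] 0.0002
[[1.0, 0.002, 0.002], [0.002, -1.0, -0.001], [0.002, 0.001, -1.0]] [-10.5  18.2  99.2  -0.   62.5  79.4]
[-0.00128596  0.13113616] [[0.377, -0.124, 0.125], [0.573, 0.17, 0.136]]
```

Lid lies flat (slope 0) on a hard stop. Back off and check.

step_arm --steps '[0,0,0,-0.02,0,0,0,0,0,0,-0.1,0,0,0,0,0,0,-0.25,0,0,0,0,0,0,-0.4,0,0,0,0,-0.2,0,-0.5,0,0,0,0,-0.4,0,-0.5,0,0,0,0,-0.4,0,-0.5,0,0,0,0,-0.4,0,-0.5,0,0,0]'

```text
time_s: 15.2
position: [0.3241, 0.0369, 0.2952]
tool_rot: [[1.0, 0.001, 0.002], [0.001, -1.0, -0.001], [0.002, 0.001, -1.0]]
ft_force: [0.5, 0.8, -1.3]
grip_width: 0.0001
```

```bash
python3 - <<'E'
from h import *
st()
for n in("side","top"):
    im,d=imaging.get_image(n);cv2.imwrite(f"pics/{n}14.png",cv2.resize(im[60:330,130:400],None,fx=2.2,fy=2.2))
    C=cloud(n,d);h=cv2.cvtColor(im,cv2.COLOR_BGR2HSV);m=(d>0)&(h[...,0]>100)&(h[...,0]<122)&(h[...,1]>140)&(C[...,2]<.2)&(C[...,2]>.09)&(C[...,1]<.2)&(C[...,1]>-.14);P=C[m];print(n,np.polyfit(P[:,0],P[:,2],1),np.percentile(P,[2,98],axis=0).round(3).tolist())
E
```

```text
15.2 [0.3241 0.0369 0.2952] [ 0.5  0.8 -1.3] 0.0001
[[1.0, 0.001, 0.002], [0.001, -1.0, -0.001], [0.002, 0.001, -1.0]] [-14.6  -4.   98.5  -0.   85.4  75.3]
side [0.00077173 0.13007488] [[0.378, -0.124, 0.125], [0.573, 0.176, 0.136]]
top [-0.00169014  0.13075816] [[0.387, -0.117, 0.125], [0.58, 0.191, 0.135]]
```

View pics/side14.png

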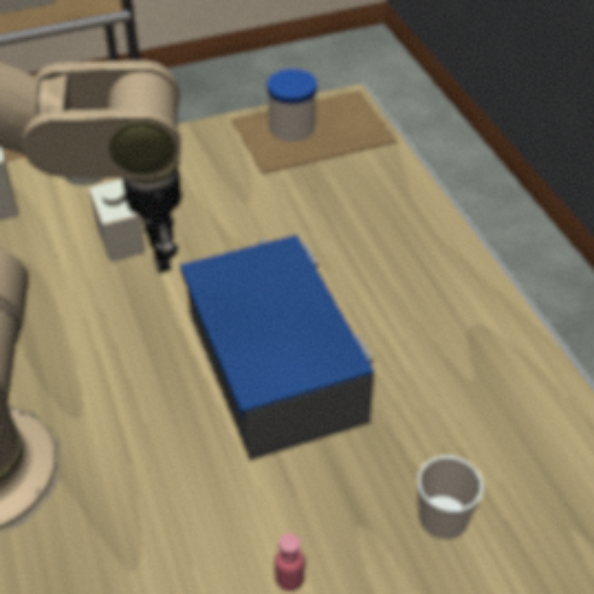

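The lid is flat and shut, the arm is clear, and the jug and jar are in place.

```bash
python3 -c "
from h import *
print(close_job())"
```

```text
the job is handed in; nothing more can be done
None
```

I put the orange-capped bottle in the green holder and let it go. I then broke the stay with the yellow tab and pushed the lid down steadily until it was shut. The job was handed in at about 15 s; no verdict was reported.

- **Lid:** the outer face measured level in both cameras (slope under 0.002, about 0.130 m high), and it met a hard stop at 29 N. I lowered it at an intended rate of about 0.9 rad/s, but did not measure the lid's actual speed.
- **Stay:** after I pressed the tab it folded, and the lid dropped from 80° to about 65° above level. That is more than the "slightly" in the task. I judged it broken from the picture and the roughly 29 mm press; I did not measure the joint value.
- **Bottles:** after release, the orange bottle stood within about 7 mm of the holder's centre. It and the two other bottles looked upright in the pictures before the lid closed; the shut lid hid them at the end.
- **Jug and jar:** the last picture showed both standing where they started, judged by eye. The arm had backed well clear of everything.

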